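# Set the angle table to 20 degrees on its gauge stack

### The arm

A 7-joint arm with a two-finger parallel gripper is mounted at the origin on a cart in front of the work surface, level with it; the furniture and walls round the work are solid. World frame = base frame: x ahead of the robot, y to its left, z up, the work surface at z = 0. Lengths are in m, angles in degrees, forces in N, time in s.
With the tool pointing down it reaches from about 0.425 to 0.95 m from the base axis. Payload 4.7 kg.
Tool frame: the origin (TCP) lies midway between the tips of the shut fingers; the grasp point (between the pads) lies 19 mm behind it; z points along the fingers, y is the line along which they close (so a half turn about z gives the same grasp; the last joint's range is limited). The gripper opens to 87 mm and grips with 3 to 60 N. Pads are 19 mm wide; open, the fingers measure 117 mm over their backs; the gripper's body (75 mm by 190 mm) begins 51 mm behind the grasp point.
Start: joints at [-73.218, 26.849, -2.785, 87.806, 1.381, 65.374, -4.715], TCP at [0.213, 0.64, 0.223] pointing down, gripper open.
Joint ranges: [-148.3, 148.3], [-19.14, 114.17], [-79.39, 73.82], [5.75, 140.21], [-59.74, 239.74], [12.07, 113.84], [-152.46, 152.46]. Speed limits (degrees/s): [147.25, 147.25, 180, 180, 180, 180, 180].

### API

Orientations are given as [roll, pitch, yaw] about the fixed x, y, z axes, in that order (R = Rz(yaw) Ry(pitch) Rx(roll)).
In Python, from rig import arm gives the robot as it stands.
- The arm moves only by the tool hand_motion, called after "Call:" as name(argument=value, ...) on one line, values as JSON. Schema: {"type":"object","properties":{"motion":{"type":"array","items":{"type":"number"},"minItems":6,"maxItems":60},"aperture":{"type":"number"},"force":{"type":"number"},"only":{"type":"string"},"quiet":{"type":"boolean"},"lines":{"type":"string"}},"required":["motion"],"additionalProperties":false}. motion is one flat list of numbers that holds 1 to 10 rows one after another, with no inner brackets; each row has 6 numbers: dx, dy, dz in normalised numbers (1 is 0.4 m), then a rotation vector rx, ry, rz in a scale on which 1.0 is pi rad; each row shifts and turns the commanded pose from where the row before left it, along the tool's axes as they then stand; what a row does not reach is not made up. A row lasts 1/8 s, in which the tool goes at most 0.0625 m and 10.7 degrees, less where a joint would pass 70% of its speed; a pose out of reach is approached as far as the arm can. aperture is the opening from 0.0 (shut) to 1.0 (fully open), set as the call begins (left out keeps the last). The fingers move at their own pace and stop on an object; force is the grip in N (left out, the last holds). Time passes only in rows, so rows that do not move let the fingers close. The tool returns the time, the measured TCP pose, the force, the opening and the grip force at its end. only (a regular expression) keeps the lines of the reply that match it, lines (a string "A,B") keeps lines A to B, and quiet returns only ok. Input that does not fit is refused with a message, and nothing moves.
- arm.get_state(): the state, without advancing time (a new reading comes with each control period).
- arm.grab_frame(name): name is "side" or "top" or "wrist"; returns a dict with "color" (480x640x3 uint8, red, green, blue), "mtx" (3x3 intrinsics, pixels), "view" (4x4, takes a point from world to camera coordinates). Camera axes: x right, y down, z forward; pixel columns grow to the right and rows downward; lengths in m; the calibration is good to about 2 mm. A picture is of the moment at which its call begins. There is no depth.
- arm.sign_off(): hands the job in; it is judged then, once.
The state is a dict: "clock": time; "joints": joint angles; "dq": joint speeds; "joint_torque": joint torques, N m; "position": TCP position; "tool_rot": TCP orientation; "wrist_force": force on the tool from outside, world axes, zero at the start; "torque": the same for the moment, N m; "finger_gap": opening from 0.0 (shut) to 1.0 (fully open); "grasp_force": force on a finger pad.
Only numpy, scipy, OpenCV 4.12 (cv2) and the standard library are available. Lean on these libraries where they do the work, as an engineer would, in place of code of your own. Each camera call takes 0.05 s, during which the arm holds its last target. There are 200 camera calls.

### The job

Set the angle table to 20 degrees: its hinge and roller are 150 mm apart, so the taller gauge stack (51.3 mm, blue top) is the right one. Stand that stack upright on the bright pad of the base under the raised plate, then lower the plate gently until its roller rests on the stack. Leave the short stack, the jar and the cutters where they are.

Things in the scene. Friction and masses are not known exactly. Their poses are not given: they have to be found in the camera images.
- angle_table: dark steel base of the angle table, 225 x 110 x 20 mm, fixed to the worktop. Origin in the plane of its underside; the base reaches from x = -125 to +100 mm and y = -55 to +55 mm, top at z = 20 mm. Own x points from the pad to the hinge (away from the robot, within 0.2 rad), z up. Two hinge brackets at the far end rise to z = 44 mm
- pad (a point): centre of the bright metal pad (85 x 84 mm, flush with the top) of the base, 20 mm above the worktop, at x = -66 mm, y = 0 in the frame of angle_table, same axes: here the middle of the gauge stack belongs, straight below where the roller comes down at 20 degrees
- sine_plate (a joint): angle of the tilting plate, rad: 0 flat on the base, grows as its free edge (toward the robot) rises, stop at 1.5; 20 degrees = 0.349. Starts at 1.2 to 1.4. Stiff damped hinge: above about 0.8 rad the plate stays where left, lower down it sinks slowly by its own weight; pushing it down with the fingertips behind its raised edge takes 2 to 6 N
- roller (a point): steel roller, 20 mm diameter, 88 mm long, fixed under the plate near its free edge. This point is the middle of its axis, 150 mm from the hinge axis; own y along the roller; turns with the plate
- plate_edge (a point): middle of the free edge of the aluminium tilting plate, on its upper face. The plate is 182 x 88 x 12 mm, 0.7 kg; lying flat (angle 0), its upper face is 22 mm above the hinge axis and this edge 170 mm from the axis toward the robot. A 10 mm high stop rail crosses the upper face at the hinge end
- tall_stack: the taller gauge stack: loose metal block built of slips, the top 10 mm blue, 60 (own x) x 40 (own y) x 51.3 mm high, 0.25 to 0.46 kg. Origin at the centre of its underside, z up. On the pad it sets 20 degrees
- short_stack: the shorter gauge stack, not to be used: orange top, 60 x 40 x 31.2 mm high, origin at the centre of its underside
- jar: bystander: closed clear jar with a pale screw lid, 50 mm diameter, 63 mm high, origin at the centre of its underside
- cutters: bystander: flush cutters with red handles lying flat, 145 x 50 x 12 mm, origin under the middle
- plate_hinge (a point): middle of the plate's hinge axis, at x = +75 mm, y = 0, z = 30 mm in the frame of angle_table and with its axes; the plate turns about own y

How it is judged:
By the outcome, as a careful person would: the job done as asked, in the order asked, and still so for the second after the job is handed in, with the robot touching nothing.
It also fails if it takes over 58 s, if anything falls off the work surface, if the arm or the gripper's body presses on something with over 40 N, if the wrist force passes 120 N, or if a joint passes its speed limit or range.

## Working session

There is one attempt and no reset: what is moved stays moved. The work goes in short steps, Python scripts to look and compute and a tool call to move; the robot and the scene stay as the last step left them, time stands still between calls to the robot, and variables do not carry over. Pictures are saved under pics/ and viewed, at most 10 in all, crops included, and the job is handed in when it is done.

```bash
ls; mkdir -p pics
```

Run:
```python
from rig import arm
import cv2,numpy as np
for n in("top","side"):
    f=arm.grab_frame(n); cv2.imwrite(f"pics/{n}0.png",f["color"][:,:,::-1]); np.savez(f"pics/{n}0.npz",**f)
    R=f["view"][:3,:3];print(n,-R.T@f["view"][:3,3],R[2],f["mtx"][0,0])
s=arm.get_state();print(s["clock"],s["position"],s["tool_rot"],s["wrist_force"])
```

```text
pics
rig.py
top [0.53327382 0.20380045 1.15359202] [ 0.09407064 -0.00901071 -0.99552475] 579.4284191327632
side [ 0.38036907 -0.62745886  0.42454986] [ 0.24945095  0.89263755 -0.37546295] 559.1609126743956
0.1 [0.21327715 0.63985874 0.22156248] [-1.79896440e+02  1.42345037e-03  1.61565639e+02] [0.52462967 0.78255121 0.09778966]
```

View pics/top0.png

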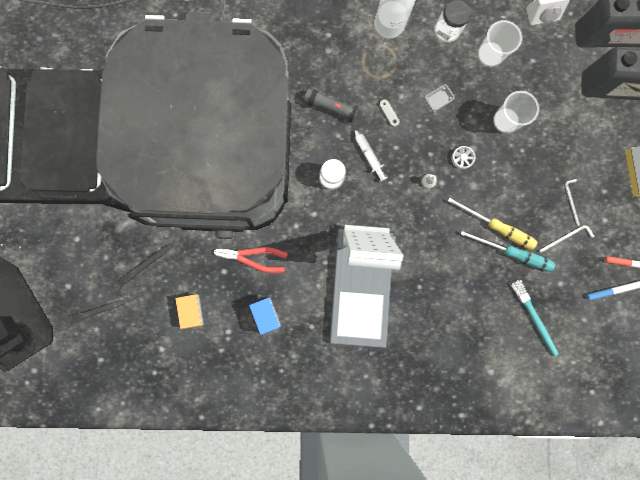

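View pics/side0.png

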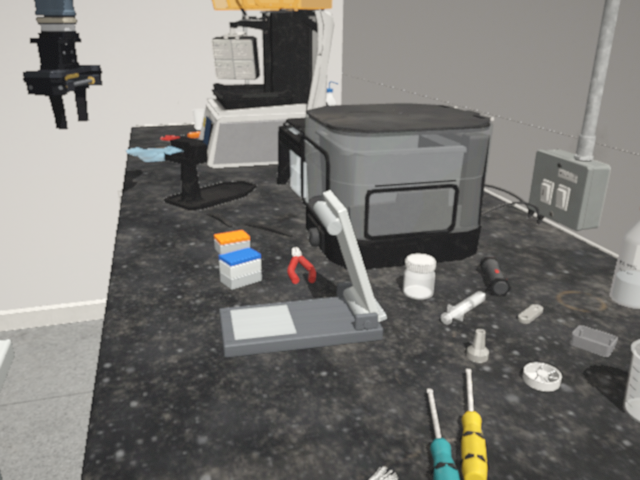

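Top view: blue stack at (265,316), orange at (188,311), cutters at (250,260), pad at (360,316), raised plate at (372,247), jar at (332,174). Side view: blue top at (240,258), pad at (263,321), roller end at (325,212).

Create h.py:
```python
import numpy as np,cv2
def load(n): return dict(np.load(f"pics/{n}.npz"))
def ray(f,p):
    R=f["view"][:3,:3];c=-R.T@f["view"][:3,3]
    d=R.T@np.linalg.inv(f["mtx"])@np.array([p[0],p[1],1.]);return c,d/np.linalg.norm(d)
def onz(f,p,z):
    c,d=ray(f,p);return c+d*(z-c[2])/d[2]
def tri(f,p,g,q):
    a,u=ray(f,p);b,v=ray(g,q)
    s=np.linalg.lstsq(np.c_[u,-v],b-a,rcond=None)[0]
    A=a+u*s[0];B=b+v*s[1];return (A+B)/2,np.linalg.norm(A-B)
def proj(f,P):
    q=f["mtx"]@(f["view"][:3,:3]@np.asarray(P)+f["view"][:3,3]);return q[:2]/q[2]
def quad(mask,eps=.04):
    c=max(cv2.findContours(mask.astype(np.uint8),0,1)[0],key=cv2.contourArea)
    h=cv2.convexHull(c);return cv2.approxPolyDP(h,eps*cv2.arcLength(h,True),True)[:,0],cv2.minAreaRect(c),cv2.contourArea(c)
```

Run:
```python
from h import *
np.set_printoptions(precision=4,suppress=True)
t,s=load("top0"),load("side0")
for nm,f,roi in(("top",t,(330,280,395,350)),("side",s,(215,295,305,345))):
    h=cv2.cvtColor(f["color"],cv2.COLOR_RGB2HSV)
    b=cv2.inRange(h,(100,120,80),(125,255,255))>0
    m=np.zeros_like(b);x0,y0,x1,y1=roi if nm=="top" else (200,230,280,300)
    if nm=="top": x0,y0,x1,y1=240,290,290,340
    m[y0:y1,x0:x1]=1
    print(nm,"blue",quad(b&m,.03))
    x0,y0,x1,y1=roi;m[:]=0;m[y0:y1,x0:x1]=1
    g=f["color"].min(2);print(np.percentile(g[y0:y1,x0:x1],[10,50,90]))
    print(nm,"pad",quad((g>165)&m,.03))
for n,f,r in(("top",t,(230,210,410,360)),("side",s,(200,180,400,370))):
    x0,y0,x1,y1=r;cv2.imwrite(f"pics/{n}c.png",cv2.resize(f["color"][y0:y1,x0:x1,::-1],None,fx=4 if n=="top" else 3,fy=4 if n=="top" else 3,interpolation=2))
```

```text
top blue (array([[268, 298],
       [278, 327],
       [260, 334],
       [249, 305]], dtype=int32), ((263.791259765625, 315.6572265625), (32.23632049560547, 21.107967376708984), 68.96248626708984), 631.5)
[ 94. 164. 255.]
top pad (array([[380, 291],
       [381, 338],
       [337, 336],
       [340, 291]], dtype=int32), ((360.18017578125, 313.9771423339844), (44.956886291503906, 48.66173553466797), 4.085616588592529), 1971.0)
side blue (array([[260, 253],
       [260, 257],
       [231, 265],
       [219, 258],
       [247, 248]], dtype=int32), ((239.7059326171875, 256.3235778808594), (12.611852645874023, 40.98851776123047), 75.96376037597656), 392.5)
[ 74. 132. 221.]
side pad (array([[287, 306],
       [295, 333],
       [235, 339],
       [231, 310]], dtype=int32), ((262.60894775390625, 321.589111328125), (30.348634719848633, 62.98585891723633), 84.2894058227539), 1721.0)
```

View pics/topc.png

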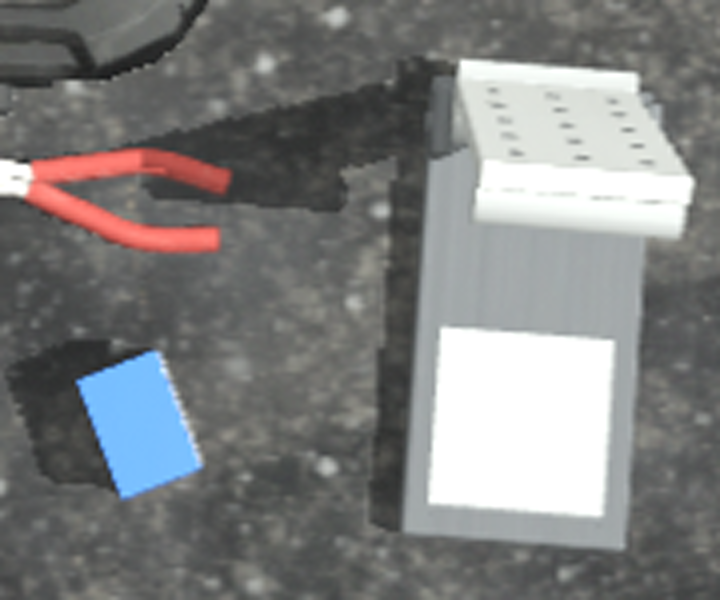

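View pics/sidec.png

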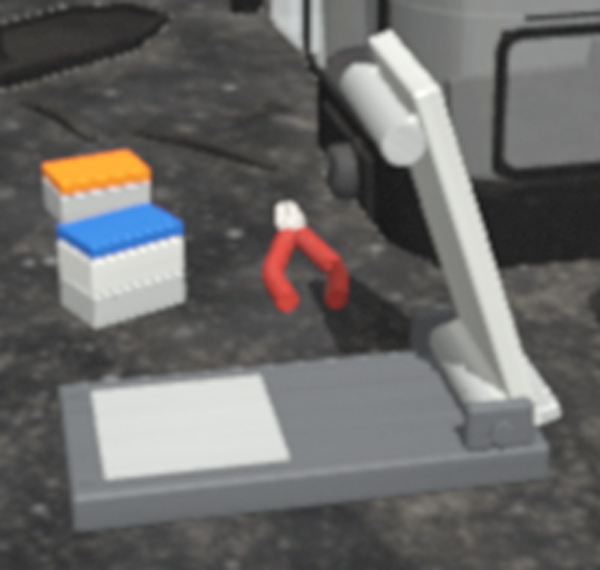

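Create m1.py:
```python
from h import *
np.set_printoptions(precision=4,suppress=True)
t,s=load("top0"),load("side0")
T=lambda p:np.array(p)/4+[229.6,209.6]; S=lambda p:np.array(p)/3+[199.7,179.7]
def go(nm,tp,sp):
    P=[]
    for a,b in zip(tp,sp):
        X,e=tri(t,T(a),s,S(b));P.append(X);print(nm,X,"gap",round(e,4))
    P=np.array(P);print("  mean",P.mean(0),"sides",np.linalg.norm(P-np.roll(P,-1,0),axis=1));return P
pad=go("pad",[(440,327),(614,340),(603,516),(428,504)],[(262,374),(289,460),(104,478),(92,391)])
st=go("blue",[(158,350),(202,466),(122,498),(77,382)],[(184,222),(97,257),(58,232),(125,206)])
ed=go("edge",[(480,163),(692,180)],[(390,31),(440,90)])
for n,P,tp,z in(("pad",pad,[(440,327),(614,340),(603,516),(428,504)],.02),("blue",st,[(158,350),(202,466),(122,498),(77,382)],.0513)):
    q=np.array([onz(t,T(a),z) for a in tp]);d=q[0]+q[1]-q[2]-q[3] if n=="pad" else q[0]+q[3]-q[1]-q[2]
    print(n,"top@z",q.mean(0),"yaw",np.degrees(np.arctan2(d[1],d[0])),"sides",np.linalg.norm(q-np.roll(q,-1,0),axis=1))
```

```bash
python3 m1.py
```

```text
pad [0.5451 0.1179 0.0209] gap 0.0013
pad [0.5394 0.0331 0.02  ] gap 0.0006
pad [0.4542 0.0381 0.021 ] gap 0.0012
pad [0.4593 0.1228 0.0208] gap 0.0005
  mean [0.4995 0.078  0.0207] sides [0.0851 0.0854 0.0848 0.086 ]
blue [0.5312 0.2537 0.0518] gap 0.0008
blue [0.4774 0.2318 0.0455] gap 0.0017
blue [0.461  0.2693 0.047 ] gap 0.0002
blue [0.5093 0.2927 0.0489] gap 0.0116
  mean [0.4947 0.2618 0.0483] sides [0.0584 0.0409 0.0536 0.0449]
edge [0.6109 0.1157 0.1983] gap 0.0005
edge [0.606  0.0274 0.197 ] gap 0.0014
  mean [0.6084 0.0716 0.1976] sides [0.0884 0.0884]
pad top@z [0.4995 0.0779 0.02  ] yaw -3.2297244140796826 sides [0.0851 0.0851 0.085  0.0856]
blue top@z [0.496  0.2615 0.0513] yaw 22.484803282564073 sides [0.0583 0.0404 0.0584 0.041 ]
```

The manual's scale: shifts go in shares of 0.4 m and turns go in shares of pi rad. Converting my numbers, -0.0485 m / 0.4 = -0.1213, -0.0336 m / 0.4 = -0.084.

Call:
hand_motion(motion=[-0.1213, -0.084, 0, 0, 0, 0, -0.1213, -0.084, 0, 0, 0, 0, -0.1213, -0.084, 0, 0, 0, 0, -0.1213, -0.084, 0, 0, 0, 0, -0.1213, -0.084, 0, 0, 0, 0, -0.1213, -0.084, 0, 0, 0, 0, -0.1213, -0.084, 0, 0, 0, 0, -0.1213, -0.084, 0, 0, 0, 0, 0, 0, 0, 0, 0, 0], aperture=1.0)

```text
clock: 1.23
position: [0.4995, 0.2568, 0.2223]
tool_rot: [-179.9, 0.1, 161.0]
wrist_force: [0.1, 1.3, -0.6]
finger_gap: 0.998
grasp_force: 0.0
```

Call:
hand_motion(motion=[0, 0, 0, 0, 0, -0.0569, 0, 0, 0, 0, 0, -0.0569, 0, 0, 0, 0, 0, -0.0569, 0, 0, 0, 0, 0, -0.0569, 0, 0, 0, 0, 0, 0, 0, 0, 0, 0, 0, 0])

```text
clock: 1.98
position: [0.4961, 0.2631, 0.2223]
tool_rot: [180.0, -0.0, -157.5]
wrist_force: [-0.6, -0.1, -0.3]
finger_gap: 0.997
grasp_force: 0.0
```

Create w.py:
```python
import sys
from h import *
from rig import arm
from scipy.spatial.transform import Rotation as Ro
# error to target in tool axes: x y z yaw
np.set_printoptions(precision=4,suppress=True)
s=arm.get_state();T=np.array(sys.argv[1:5],float)
R=Ro.from_euler("xyz",s["tool_rot"],degrees=True);G=Ro.from_euler("xyz",[180,0,T[3]],degrees=True)
print(s["clock"],s["position"],s["tool_rot"],"F",s["wrist_force"],"tool step",R.inv().apply(T[:3]-s["position"]),"rv",(R.inv()*G).as_rotvec(degrees=True),"gap",s["finger_gap"])
```

```bash
python3 w.py .496 .2615 .010 202.5
```

Run:
```python
from rig import arm
import cv2,numpy as np
f=arm.grab_frame("wrist");cv2.imwrite("pics/w1.png",f["color"][:,:,::-1]);np.savez("pics/w1.npz",**f);print(arm.get_state()["joints"])
```

```text
1.975 [0.4961 0.2631 0.2223] [ 179.9864   -0.026  -157.538 ] F [-0.5509 -0.0879 -0.336 ] tool step [ 0.0006 -0.0015  0.2123] rv [ 0.0136 -0.026  -0.038 ] gap 0.9969941045339975
[-3.20743215e+01  1.62833671e+01 -1.84786292e-01  1.03586288e+02
  4.61062288e-02  6.01474221e+01  8.02063434e+01]
```

View pics/w1.png

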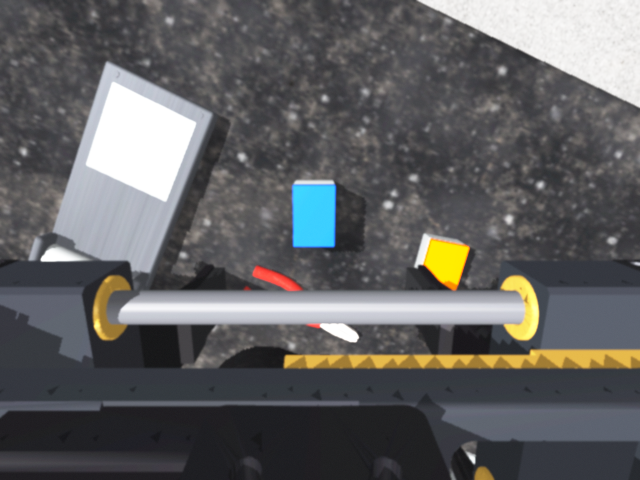

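The wrist view shows the blue top at about (314,214), square with the gripper, with pad at (141,142) and cutters at (300,290). I check it against the top view.

Run:
```python
from h import *
np.set_printoptions(precision=4,suppress=True)
w,t=load("w1"),load("top0")
h=cv2.cvtColor(w["color"],cv2.COLOR_RGB2HSV)
q,r,a=quad(cv2.inRange(h,(95,120,80),(125,255,255)),.03);print(q,r)
P=np.array([onz(w,p,.0513) for p in cv2.boxPoints(r)]);print(P.mean(0),np.linalg.norm(P-np.roll(P,-1,0),axis=1))
d=P-np.roll(P,-1,0);print(np.degrees(np.arctan2(d[:,1],d[:,0])))
print(tri(w,r[0],t,(263.8,315.7)))
m=w["color"].min(2)>200;m[:, 230:]=0;m[230:]=0
q,r2,a=quad(m,.03);print(q);P=np.array([onz(w,p,.02) for p in q]);print("pad",P.mean(0),np.linalg.norm(P-np.roll(P,-1,0),axis=1))
```

```text
[[335 184]
 [334 247]
 [293 247]
 [292 185]] ((313.9999694824219, 215.49998474121094), (43.99999237060547, 62.99999237060547), -0.0)
[0.496  0.2629 0.0513] [0.0612 0.0411 0.0612 0.0429]
[  21.6161  -67.4817 -156.6598  112.5072]
(array([0.4956, 0.2629, 0.0496]), np.float64(0.0002489692957801211))
[[113  79]
 [196 123]
 [165 201]
 [ 85 164]]
pad [0.4996 0.0772 0.02  ] [0.0857 0.086  0.0854 0.0887]
```

To row units: 0.05 m / 0.4 = 0.125, 0.012 m / 0.4 = 0.03.

Call:
hand_motion(motion=[0, 0, 0.125, 0, 0, 0, 0, 0, 0.125, 0, 0, 0, 0, 0, 0.125, 0, 0, 0, 0, 0, 0.075, 0, 0, 0, 0, 0, 0.05, 0, 0, 0, 0, 0, 0.03, 0, 0, 0, 0, 0, 0, 0, 0, 0])

```text
clock: 2.9
position: [0.4962, 0.2626, 0.01]
tool_rot: [-180.0, -0.1, -157.5]
wrist_force: [0.1, 0.5, 0.6]
finger_gap: 0.998
grasp_force: 0.0
```

```bash
python3 w.py .496 .263 .010 202.5
```

```text
2.9 [0.4962 0.2626 0.01  ] [-179.9911   -0.069  -157.4615] F [0.1344 0.5165 0.6072] tool step [0.     0.0004 0.    ] rv [-0.009  -0.069   0.0386] gap 0.9975581384193607
```

Call:
hand_motion(motion=[0, 0, 0, 0, 0, 0, 0, 0, 0, 0, 0, 0, 0, 0, 0, 0, 0, 0, 0, 0, 0, 0, 0, 0, 0, 0, 0, 0, 0, 0, 0, 0, 0, 0, 0, 0, 0, 0, 0, 0, 0, 0, 0, 0, 0, 0, 0, 0], aperture=0.3, force=30)

```text
clock: 3.9
position: [0.4966, 0.2626, 0.0106]
tool_rot: [-180.0, 0.0, -157.4]
wrist_force: [0.2, -0.2, 1.6]
finger_gap: 0.461
grasp_force: 30.0
```

To row units: -0.03 m / 0.4 = -0.075, -0.02 m / 0.4 = -0.05, 8.6 degrees / 180 = 0.0478.

Call:
hand_motion(motion=[0, 0, -0.05, 0, 0, 0, 0, 0, -0.075, 0, 0, 0, 0, 0, -0.075, 0, 0, 0, 0, 0, 0, 0, 0, 0.0478, 0, 0, 0, 0, 0, 0.0478, 0, 0, 0, 0, 0, 0.0472, 0, 0, 0, 0, 0, 0, 0, 0, 0, 0, 0, 0], force=40)

```text
clock: 4.9
position: [0.4961, 0.2626, 0.0901]
tool_rot: [-180.0, -0.0, 177.0]
wrist_force: [-0.1, -0.4, -2.8]
finger_gap: 0.454
grasp_force: 40.0
```

```bash
python3 w.py .4995 .0777 .030 176.8
```

```text
4.9 [0.4961 0.2626 0.0901] [-179.9797   -0.0467  177.    ] F [-0.1429 -0.4188 -2.7501] tool step [-0.0131 -0.1845  0.0602] rv [-0.0204 -0.0467  0.2   ] gap 0.45407627226244235
```

To row units: -0.037 m / 0.4 = -0.0925, -0.022 m / 0.4 = -0.055, 0.2 degrees / 180 = 0.0011.

Call:
hand_motion(motion=[-0.004, -0.055, 0, 0, 0, 0, -0.0065, -0.0925, 0, 0, 0, 0, -0.0065, -0.0925, 0, 0, 0, 0, -0.0065, -0.0925, 0, 0, 0, 0, -0.0065, -0.0925, 0, 0, 0, 0, -0.0028, -0.0363, 0, 0, 0, 0.0011, 0, 0, 0, 0, 0, 0, 0, 0, 0, 0, 0, 0, 0, 0, 0, 0, 0, 0])

```text
clock: 6.02
position: [0.4995, 0.0793, 0.0905]
tool_rot: [180.0, -0.0, 176.8]
wrist_force: [-0.7, 0.9, -3.6]
finger_gap: 0.455
grasp_force: 40.0
```

```bash
python3 w.py .4995 .0777 .030 176.8
```

Run:
```python
from rig import arm
import cv2,numpy as np
f=arm.grab_frame("side");cv2.imwrite("pics/s2.png",f["color"][100:400,100:500,::-1].repeat(2,0).repeat(2,1));np.savez("pics/s2.npz",**f)
```

```text
6.025 [0.4995 0.0793 0.0905] [179.9633  -0.002  176.817 ] F [-0.7442  0.8534 -3.6146] tool step [-0.0001 -0.0016  0.0605] rv [ 0.0367 -0.002   0.017 ] gap 0.4553824026609107
```

View pics/s2.png

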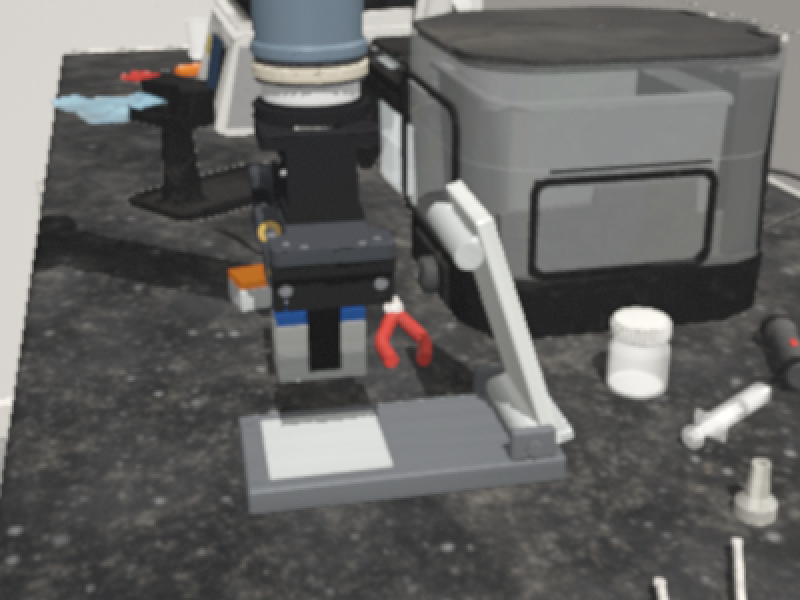

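The side view shows the stack hanging level at (320,345) above the pad at (325,445), with the gripper well clear of the roller at (455,235). Now I lower it.

To row units: 0.02 m / 0.4 = 0.05, 0.01 m / 0.4 = 0.025.

Call:
hand_motion(motion=[0, -0.004, 0.05, 0, 0, 0, 0, 0, 0.05, 0, 0, 0, 0, 0, 0.025, 0, 0, 0, 0, 0, 0.0125, 0, 0, 0, 0, 0, 0.0063, 0, 0, 0, 0, 0, 0, 0, 0, 0, 0, 0, 0, 0, 0, 0])

```text
clock: 6.95
position: [0.4998, 0.0762, 0.0335]
tool_rot: [180.0, 0.1, 176.7]
wrist_force: [0.0, 0.5, -2.5]
finger_gap: 0.455
grasp_force: 40.0
```

Call:
hand_motion(motion=[0, 0, 0.0025, 0, 0, 0, 0, 0, 0.0025, 0, 0, 0, 0, 0, 0, 0, 0, 0])

```text
clock: 7.32
position: [0.4994, 0.0761, 0.031]
tool_rot: [180.0, -0.0, 176.7]
wrist_force: [1.0, 0.1, -3.2]
finger_gap: 0.454
grasp_force: 40.0
```

```bash
python3 w.py .4995 .0777 .030 176.8
```

```text
7.325 [0.4994 0.0761 0.031 ] [179.9964  -0.0086 176.6644] F [ 1.0131  0.1457 -3.2402] tool step [-0.0001  0.0016  0.001 ] rv [ 0.0036 -0.0086 -0.1356] gap 0.45354071874779034
```

To row units: 0.0012 m / 0.4 = 0.003, 0.0007 m / 0.4 = 0.0018.

Call:
hand_motion(motion=[0, 0.003, 0, 0, 0, 0, 0, 0, 0.0018, 0, 0, 0, 0, 0, 0.0018, 0, 0, 0, 0, 0, 0, 0, 0, 0, 0, 0, 0, 0, 0, 0])

```text
clock: 7.95
position: [0.4996, 0.0776, 0.0306]
tool_rot: [180.0, 0.0, 176.7]
wrist_force: [-2.5, 0.2, 7.1]
finger_gap: 0.459
grasp_force: 40.0
```

```bash
python3 w.py .4995 .0777 .030 176.8
```

```text
7.95 [0.4996 0.0776 0.0306] [179.9662   0.0101 176.6707] F [-2.5084  0.1868  7.128 ] tool step [0.0001 0.0001 0.0006] rv [ 0.0338  0.0102 -0.1293] gap 0.45885464240498336
```

Contact (force rose from −3 to +7 N) at the expected height. Release and lift.

To row units: -0.0005 m / 0.4 = -0.0013.

Call:
hand_motion(motion=[0, 0, -0.0013, 0, 0, 0, 0, 0, 0, 0, 0, 0, 0, 0, 0, 0, 0, 0, 0, 0, 0, 0, 0, 0, 0, 0, 0, 0, 0, 0, 0, 0, 0, 0, 0, 0], aperture=0.85)

```text
clock: 8.7
position: [0.4995, 0.0773, 0.0301]
tool_rot: [180.0, -0.0, 176.7]
wrist_force: [-0.2, -0.5, -0.4]
finger_gap: 0.846
grasp_force: 0.0
```

Call:
hand_motion(motion=[0, 0, -0.05, 0, 0, 0, 0, 0, -0.1, 0, 0, 0, 0, 0, -0.125, 0, 0, 0, 0, 0, -0.125, 0, 0, 0, 0, 0, -0.125, 0, 0, 0, 0, 0, -0.125, 0, 0, 0, 0, 0, 0, 0, 0, 0, 0, 0, 0, 0, 0, 0])

```text
clock: 9.7
position: [0.4989, 0.0772, 0.2895]
tool_rot: [-180.0, -0.1, 176.7]
wrist_force: [-0.1, -0.7, -0.6]
finger_gap: 0.852
grasp_force: 0.0
```

```bash
python3 w.py .66 .068 .30 176.8
```

Run:
```python
from h import *
from rig import arm
np.set_printoptions(precision=4,suppress=True)
f=arm.grab_frame("wrist");np.savez("pics/w3.npz",**f)
g=arm.grab_frame("side");np.savez("pics/s3.npz",**g)
a=f["color"];b=g["color"][150:400,180:420]
cv2.imwrite("pics/m3.png",np.hstack([cv2.resize(a,(420,315)),cv2.resize(b,(302,315))])[:,:,::-1])
h=cv2.cvtColor(a,cv2.COLOR_RGB2HSV)
q,r,_=quad(cv2.inRange(h,(95,120,80),(125,255,255)),.03);print(q,r)
P=np.array([onz(f,p,.0713) for p in cv2.boxPoints(r)]);print(P.mean(0),np.linalg.norm(P-np.roll(P,-1,0),axis=1))
```

```text
9.7 [0.4989 0.0772 0.2895] [-179.9931   -0.0538  176.6634] F [-0.0995 -0.6653 -0.5935] tool step [-0.1613  0.0002 -0.0106] rv [-0.0069 -0.0538 -0.1366] gap 0.851835890300479
[[333 182]
 [300 180]] ((316.55853271484375, 180.03384399414062), (33.060550689697266, 1.9358419179916382), 3.468229293823242)
[0.4686 0.0814 0.0713] [0.002  0.0351 0.002  0.0352]
```

View pics/m3.png

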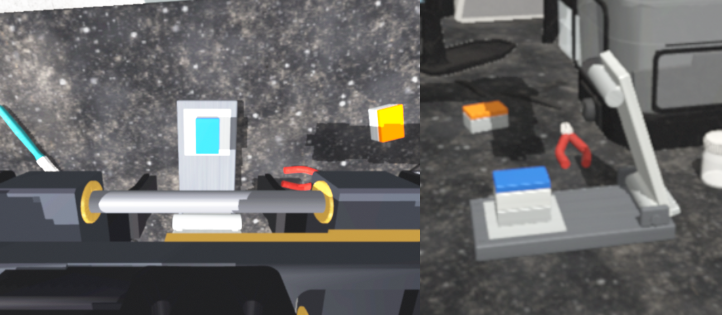

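The stack stands upright, centred on the pad (wrist part (208,135), side part (522,195)); the plate is still raised. Shut fingers and go behind the plate.

Run:
```python
from h import *
np.set_printoptions(precision=4,suppress=True)
f=load("w3");h=cv2.cvtColor(f["color"],cv2.COLOR_RGB2HSV)
m=cv2.inRange(h,(85,120,80),(125,255,255));m[:, :250]=0;m[:,380:]=0
q,r,_=quad(m,.03);print(q)
P=np.array([onz(f,p,.0713) for p in cv2.boxPoints(r)]);print(P.mean(0),np.linalg.norm(P-np.roll(P,-1,0),axis=1))
for th in (1.25,1.1,.95,.8,.65,.5,.42,.349,.33):
    print(th,"tcp x %.4f z %.4f"%(.6403-.15*np.cos(th)+.022*np.sin(th)+.01,.03+.15*np.sin(th)+.022*np.cos(th)))
```

```text
[[332 180]
 [332 233]
 [299 233]
 [299 181]]
[0.4974 0.0791 0.0713] [0.0361 0.058  0.0375 0.058 ]
1.25 tcp x 0.6239 z 0.1793
1.1 tcp x 0.6019 z 0.1737
0.95 tcp x 0.5809 z 0.1648
0.8 tcp x 0.5616 z 0.1529
0.65 tcp x 0.5442 z 0.1383
0.5 tcp x 0.5292 z 0.1212
0.42 tcp x 0.5223 z 0.1113
0.349 tcp x 0.5169 z 0.1020
0.33 tcp x 0.5155 z 0.0994
```

Call:
hand_motion(motion=[-0.075, 0, 0, 0, 0, 0, -0.125, 0, 0, 0, 0, 0, -0.125, 0, 0, 0, 0, 0, -0.095, 0, 0, 0, 0, 0, 0, 0, 0, 0, 0, 0, 0, 0, 0, 0, 0, 0], aperture=0)

```text
clock: 10.55
position: [0.6661, 0.0676, 0.2886]
tool_rot: [-180.0, -0.2, 176.7]
wrist_force: [0.0, -0.0, -0.4]
finger_gap: 0.251
grasp_force: 0.0
```

```bash
python3 w.py .667 .0683 .180 176.8
```

```text
10.55 [0.6661 0.0676 0.2886] [-179.9708   -0.187   176.6629] F [ 0.0052 -0.0094 -0.4135] tool step [-0.0012  0.0008  0.1085] rv [-0.029  -0.1871 -0.137 ] gap 0.25081373378475413
```

To row units: 0.04 m / 0.4 = 0.1, 0.028 m / 0.4 = 0.07.

Call:
hand_motion(motion=[0, 0, 0, 0, 0, 0, 0, 0, 0.1, 0, 0, 0, 0, 0, 0.1, 0, 0, 0, 0, 0, 0.07, 0, 0, 0, 0, 0, 0, 0, 0, 0, 0, 0, 0, 0, 0, 0])

```text
clock: 11.3
position: [0.6678, 0.0677, 0.1839]
tool_rot: [180.0, 0.1, 176.7]
wrist_force: [-0.0, 0.2, 0.3]
finger_gap: 0.002
grasp_force: 0.0
```

Call:
hand_motion(motion=[0.025, 0, 0, 0, 0, 0, 0.025, 0, 0, 0, 0, 0, 0.025, 0, 0, 0, 0, 0, 0.015, 0, 0, 0, 0, 0, 0, 0, 0, 0, 0, 0])

```text
clock: 11.92
position: [0.6309, 0.0698, 0.1823]
tool_rot: [180.0, 0.0, 176.7]
wrist_force: [0.2, 0.2, 0.6]
finger_gap: 0.008
grasp_force: 0.0
```

```bash
python3 w.py .624 .0707 .1793 176.8
```

```text
11.925 [0.6309 0.0698 0.1823] [179.9844   0.0076 176.6787] F [0.1766 0.1566 0.5655] tool step [0.0069 0.0005 0.003 ] rv [ 0.0156  0.0076 -0.1213] gap 0.00818960632729327
```

Now push along the arc, slowly (about 0.03–0.04 m/s), watching the force.

To row units: 0.004 m / 0.4 = 0.01, 0.0015 m / 0.4 = 0.0038.

Call:
hand_motion(motion=[0.01, 0, 0.0038, 0, 0, 0, 0.01, 0, 0.0038, 0, 0, 0, 0.01, 0, 0.0025, 0, 0, 0, 0.01, 0, 0.0025, 0, 0, 0, 0.01, 0, 0.0025, 0, 0, 0])

```text
clock: 12.55
position: [0.6113, 0.0708, 0.1764]
tool_rot: [180.0, 0.0, 176.7]
wrist_force: [2.4, -0.4, 2.3]
finger_gap: 0.004
grasp_force: 1.3
```

Call:
hand_motion(motion=[0.01, 0, 0.003, 0, 0, 0, 0.01, 0, 0.0035, 0, 0, 0, 0.01, 0, 0.004, 0, 0, 0, 0.01, 0, 0.004, 0, 0, 0, 0.01, 0, 0.0045, 0, 0, 0])

```text
clock: 13.18
position: [0.5908, 0.072, 0.1683]
tool_rot: [180.0, -0.0, 176.7]
wrist_force: [0.3, 0.5, 3.8]
finger_gap: 0.001
grasp_force: 1.1
```

```bash
python3 w.py .5809 .0731 .1648 176.8
```

```text
13.175 [0.5908 0.072  0.1683] [179.9969  -0.0291 176.6676] F [0.3266 0.5456 3.802 ] tool step [0.01   0.0005 0.0035] rv [ 0.0031 -0.0291 -0.1324] gap 0.001023107239828612
```

To row units: 0.004 m / 0.4 = 0.01, 0.003 m / 0.4 = 0.0075.

Call:
hand_motion(motion=[0.01, 0, 0.0043, 0, 0, 0, 0.01, 0, 0.0045, 0, 0, 0, 0.01, 0, 0.005, 0, 0, 0, 0.01, 0, 0.0055, 0, 0, 0, 0.01, 0, 0.0058, 0, 0, 0, 0.01, 0, 0.0063, 0, 0, 0, 0.01, 0, 0.0075, 0, 0, 0])

```text
clock: 14.05
position: [0.5631, 0.0736, 0.1528]
tool_rot: [180.0, -0.0, 176.7]
wrist_force: [0.7, 0.2, 0.0]
finger_gap: 0.008
grasp_force: 0.7
```

Call:
hand_motion(motion=[0.0088, 0, 0.0075, 0, 0, 0, 0.0088, 0, 0.0075, 0, 0, 0, 0.0088, 0, 0.0075, 0, 0, 0, 0.0088, 0, 0.0075, 0, 0, 0, 0.0088, 0, 0.0075, 0, 0, 0])

```text
clock: 14.68
position: [0.5456, 0.0746, 0.1378]
tool_rot: [180.0, -0.0, 176.7]
wrist_force: [0.7, 0.4, -0.5]
finger_gap: 0.004
grasp_force: 0.4
```

```bash
python3 w.py .5442 .0752 .1383 176.8
```

```text
14.675 [0.5456 0.0746 0.1378] [179.9972  -0.0052 176.663 ] F [ 0.7324  0.4033 -0.5183] tool step [ 0.0015  0.0005 -0.0005] rv [ 0.0028 -0.0052 -0.137 ] gap 0.0038007103239755717
```

Run:
```python
from rig import arm
import cv2,numpy as np
f=arm.grab_frame("side");np.savez("pics/s4.npz",**f);cv2.imwrite("pics/s4.png",cv2.resize(f["color"][180:370,190:400],None,fx=3,fy=3)[:,:,::-1])
print(arm.get_state()["wrist_force"])
```

```text
[-0.90817261  0.72533867 -0.52780555]
```

View pics/s4.png

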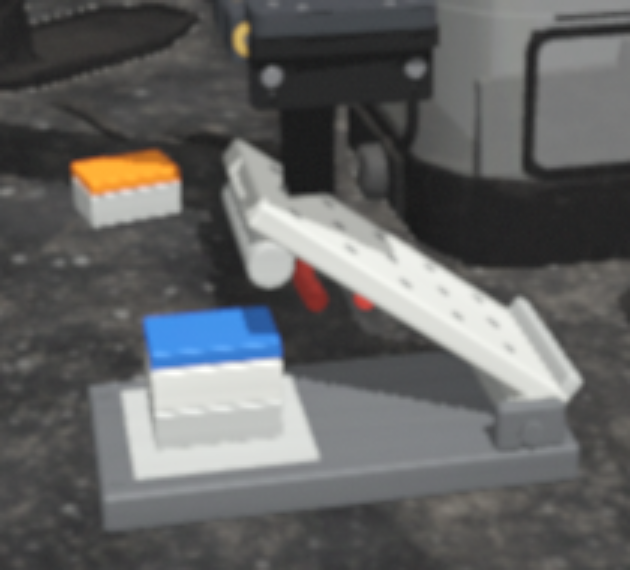

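The plate is down to about 0.65 rad, finger on it at (305,190), stack undisturbed at (215,375) under the roller (270,260). Continue slowly.

To row units: 0.003 m / 0.4 = 0.0075, 0.002 m / 0.4 = 0.005.

Call:
hand_motion(motion=[0.0075, 0, 0.0075, 0, 0, 0, 0.0075, 0, 0.0075, 0, 0, 0, 0.0075, 0, 0.0075, 0, 0, 0, 0.0075, 0, 0.0075, 0, 0, 0, 0.005, 0, 0.0075, 0, 0, 0, 0.005, 0, 0.0075, 0, 0, 0])

```text
clock: 15.48
position: [0.5295, 0.0755, 0.1197]
tool_rot: [-180.0, -0.0, 176.7]
wrist_force: [0.1, 0.2, 0.6]
finger_gap: 0.002
grasp_force: 0.2
```

Call:
hand_motion(motion=[0.005, 0, 0.0075, 0, 0, 0, 0.005, 0, 0.0075, 0, 0, 0, 0.005, 0, 0.005, 0, 0, 0, 0.0025, 0, 0.005, 0, 0, 0, 0, 0, 0, 0, 0, 0])

```text
clock: 16.1
position: [0.5228, 0.076, 0.1099]
tool_rot: [180.0, -0.0, 176.7]
wrist_force: [0.5, 0.8, -1.7]
finger_gap: 0.005
grasp_force: 0.0
```

```bash
python3 w.py .5169 .0767 .102 176.8
```

```text
16.1 [0.5228 0.076  0.1099] [179.9998  -0.0186 176.6685] F [ 0.5403  0.7992 -1.7438] tool step [0.0059 0.0004 0.0079] rv [ 0.0003 -0.0186 -0.1315] gap 0.004595201285842027
```

Call:
hand_motion(motion=[0.0025, 0, 0.005, 0, 0, 0, 0.0025, 0, 0.005, 0, 0, 0, 0.0025, 0, 0.005, 0, 0, 0, 0.0025, 0, 0.0038, 0, 0, 0, 0, 0, 0, 0, 0, 0, 0, 0, 0, 0, 0, 0])

```text
clock: 16.85
position: [0.519, 0.0762, 0.1026]
tool_rot: [180.0, 0.0, 176.7]
wrist_force: [0.1, -0.0, 0.6]
finger_gap: 0.002
grasp_force: 0.0
```

```bash
python3 w.py .5169 .0767 .102 176.8
```

```text
16.85 [0.519  0.0762 0.1026] [179.993    0.0108 176.6608] F [ 0.1077 -0.0114  0.5767] tool step [0.0022 0.0004 0.0006] rv [ 0.007   0.0108 -0.1392] gap 0.0021689137739360504
```

To row units: 0.001 m / 0.4 = 0.0025.

Call:
hand_motion(motion=[0, 0, 0.0025, 0, 0, 0, 0, 0, 0.0025, 0, 0, 0, 0, 0, 0, 0, 0, 0])

```text
clock: 17.23
position: [0.5191, 0.0762, 0.1013]
tool_rot: [180.0, 0.0, 176.7]
wrist_force: [-2.1, -0.3, 5.9]
finger_gap: 0.004
grasp_force: 2.6
```

Call:
hand_motion(motion=[0, 0, 0.0025, 0, 0, 0, 0, 0, 0, 0, 0, 0, 0, 0, 0, 0, 0, 0])

```text
clock: 17.6
position: [0.5191, 0.0763, 0.101]
tool_rot: [180.0, 0.0, 176.7]
wrist_force: [-2.6, -0.3, 12.2]
finger_gap: 0.002
grasp_force: 4.9
```

Run:
```python
from rig import arm
import cv2,numpy as np
print(arm.get_state()["wrist_force"])
f=arm.grab_frame("side");np.savez("pics/s5.npz",**f);cv2.imwrite("pics/s5.png",cv2.resize(f["color"][200:370,200:400],None,fx=3.5,fy=3.5)[:,:,::-1])
```

```text
[-2.58665003 -0.29231192 12.20196992]
```

View pics/s5.png

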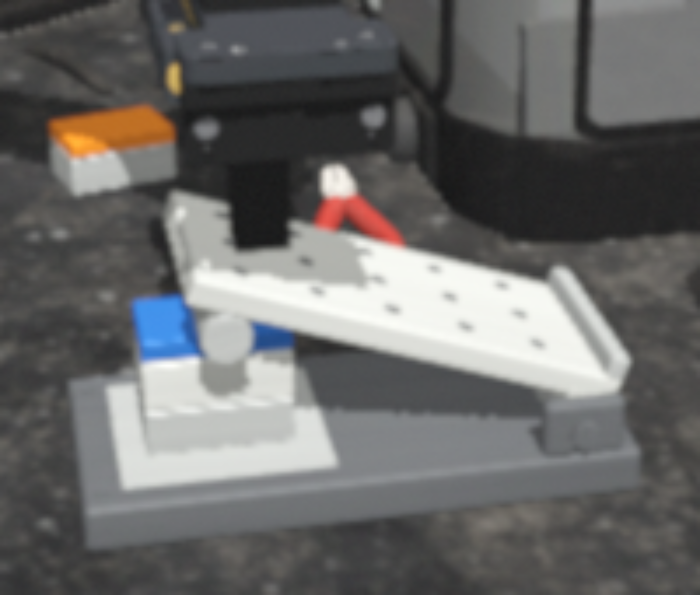

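The roller (227,335) rests on the blue top, and the press force rose stiffly to 12 N at the 20° height. Lift off, and check the plate once the finger is away.

To row units: -0.05 m / 0.4 = -0.125, -0.03 m / 0.4 = -0.075.

Call:
hand_motion(motion=[0, 0, -0.0075, 0, 0, 0, 0, 0, -0.025, 0, 0, 0, 0, 0, -0.075, 0, 0, 0, 0, 0, -0.125, 0, 0, 0, 0, 0, -0.125, 0, 0, 0, 0, 0, 0, 0, 0, 0, 0, 0, 0, 0, 0, 0, 0, 0, 0, 0, 0, 0, 0, 0, 0, 0, 0, 0])

```text
clock: 18.77
position: [0.5183, 0.0761, 0.2414]
tool_rot: [-180.0, -0.1, 176.7]
wrist_force: [0.2, -0.7, -1.0]
finger_gap: 0.006
grasp_force: 0.0
```

Run:
```python
from rig import arm
import cv2,numpy as np
f=arm.grab_frame("side");np.savez("pics/s6.npz",**f);cv2.imwrite("pics/s6.png",cv2.resize(f["color"][200:370,200:450],None,fx=3,fy=3)[:,:,::-1])
```

```text
(no output)
```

View pics/s6.png

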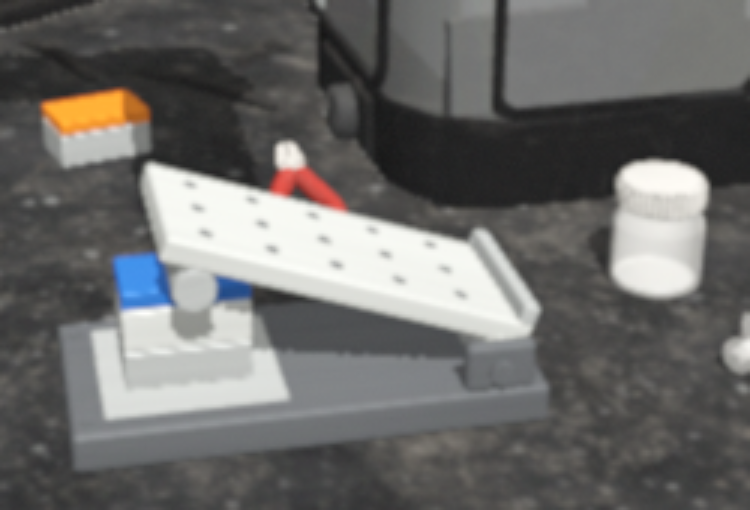

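The roller (193,288) rests on the stack (185,320), the gripper is clear, and the short stack, jar and cutters are untouched.

```bash
python3 -c "
from rig import arm
print(arm.sign_off())"
```

```text
the job is handed in; nothing more can be done
None
```

The job is handed in at about 19 s: the tall stack stands upright within about 2 mm of the pad centre, the plate's roller rests on it at about 20° by fingertip height, the gripper is clear, and the short stack, jar and cutters were not touched.

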